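# Pass a power brick through the width gauge

## Task

Check the width of the black power brick with the gauge on the bench: with the fingertips, push it along the bench lengthwise through the gap between the two yellow gauge jaws, from the side where it lies, until it is wholly out on the far side and lies on the green field, then take the hand away. Only push it: do not lift or tip it, and leave the roll of blue tape, the USB stick and the marker where they are.

Things in the scene. Friction and masses are not known exactly. Their poses are not given: they have to be found in the camera images.
- gauge: width gauge fixed to the bench: two yellow jaws with round steel noses, a gap 62 mm wide between. Origin on the bench top, mid-gap. x runs across the gap: jaws at 31 to 91 mm on both sides, 24 mm thick in y, 36 mm high, each with a foot (12 mm high with bolts, 56 to 86 mm in x, 56 mm long in y). y runs along the passage, level, no step; +y is the side where the brick starts.
- field (a point): centre of the flat painted green field (no step) on the far, -y side of the gauge, 101 mm from the gauge's origin; 100 mm wide (gauge's x) by 170 mm long (gauge's y), so it begins 4 mm past the jaws; axes as the gauge's
- power_brick: black power brick, a plain box 56 mm (its x) by 120 mm (its y) by 32 mm high, about 0.33 kg, loose, lying flat. Origin at the centre of its underside, z up. It starts on the +y side of the gauge, up to 40 mm off the gap's line and up to 0.35 rad out of line with it, either way.
- blue_tape: roll of blue tape lying flat, 70 mm across, 18 mm high; origin at the centre of its underside; a bystander beside the green field, loose, not to be moved
- usb_stick: black USB stick lying flat, 17 x 47 x 8 mm; origin at the centre of its underside; a bystander beside the green field, loose, not to be moved
- marker: black marker pen lying flat, 15 x 135 x 16 mm; origin at the centre of its underside; a bystander left of the work near the front edge, loose, not to be moved

How it is judged:
By the outcome, as a careful person would: the job done as asked, in the order asked, and still so for the second after the job is handed in, with the robot touching nothing.
It also fails if it takes over 67 s, if anything falls off the work surface, if the arm or the gripper's body presses on something with over 40 N, if the wrist force passes 120 N, or if a joint passes its speed limit or range.

## Robot

A 6-joint arm with a two-finger parallel gripper is mounted at the origin on a cart in front of the work surface, level with it; the furniture and walls round the work are solid. World frame = base frame: x ahead of the robot, y to its left, z up, the work surface at z = 0. Lengths are in m, angles in degrees, forces in N, time in s.
With the tool pointing down it reaches from about 0.3 to 0.75 m from the base axis. Payload 8.5 kg.
Tool frame: the origin (TCP) lies on the centre line of the jaws, within the pads' length; the fingertips stand 25 mm ahead of it and the grasp point (between the pads) lies 6 mm ahead of it; z points along the fingers, y is the line along which they close (so a half turn about z gives the same grasp; the last joint's range is limited). The gripper opens to 85 mm and grips with 20 to 120 N. Pads are 22 mm wide; open, the fingers measure 114 mm over their backs; the gripper's body (76 mm by 85 mm) begins 54 mm behind the grasp point. The pads swing forward as they close: fully open they stand 13 mm farther back than shut.
Start: joints at [-12.336, 21.807, 74.336, -0, 83.858, -12.336], TCP at [0.55, 0, 0.256] pointing down, gripper open.
Joint ranges: [-178.18, 178.18], [-50.72, 133.34], [12.68, 142.11], [-81.47, 261.47], [9.98, 163.14], [-165.26, 165.26]. Speed limits (degrees/s): [136.94, 136.94, 180, 180, 180, 180].

## Interface

Orientations are given as a 3x3 rotation matrix whose columns are the frame's x, y, z axes.
In Python, from rig import telemetry, optics, env gives the robot as it stands.
- The arm moves only by the tool send_rows, never from a script. Its argument "deltas" is a list that holds one entry, the list of rows, each a list of 7 numbers: the shift along the tool's x, y, z in m, then the turn, a rotation vector about the tool's x, y, z in rad, then the opening, from -1 (shut) to 1 (fully open), so that 0 is half open. In form: [[[x, y, z, ax, ay, az, grip], ...]]. A call has 1 to 12 rows; each row shifts and turns the commanded pose from where the row before left it, along the tool's axes as they then stand; what a row does not reach is not made up. A row lasts 1/8 s, in which the tool goes at most 62.5 mm and 10.7 degrees, less where a joint would pass 70% of its speed; a pose out of reach is approached as far as the arm can. A call is refused whole if a number of a shift passes 0.0625 or a number of a turn 0.188, either way. A call with a gripper value outside its range is refused whole. The fingers move at their own pace and stop on an object; "squeeze" is the grip in N (left out, the last holds). Time passes only in rows, so rows that do not move let the fingers close. It gives the time, the measured TCP pose, the force, the opening and the grip force at its end, in the units of the state.
- telemetry.observe(): the state, without advancing time (a new reading comes with each control period).
- optics.get_image(name): name is "scene" or "side" or "wrist"; returns a dict with "image" (420x560x3 uint8, red, green, blue), "range_z" (420x560 float32, m along the optical axis (not along the pixel's ray), 0 where there is no reading), "K" (3x3 intrinsics, pixels), "k1" (the pictures are not rectified: a ray, as slopes to the right and down, at radius r is drawn at 1 + k1 r^2 times it, then the intrinsics apply), "rvec" (rotation vector, rad) and "tvec" (3), from world to camera coordinates, as OpenCV has them; the wrist camera has in their place "hand_eye" (4x4, takes a point from camera to tool coordinates, whose origin is the TCP and whose axes are the flange's). Camera axes: x right, y down, z forward; pixel columns grow to the right and rows downward; lengths in m; the calibration is good to about 2 mm. A picture is of the moment at which its call begins: read the wrist's pose just before it.
- env.close_job(): hands the job in; it is judged then, once.
The state is a dict: "time_s": time; "q": joint angles; "qvel": joint speeds; "joint_efforts": joint torques, N m; "position": TCP position; "tool_rot": TCP orientation; "ft_force": force on the tool from outside, world axes, zero at the start; "wrist_torque": the same for the moment, N m; "grip_width": finger opening in m; "gripper_force": force on a finger pad.
Only numpy, scipy, OpenCV 4.12 (cv2) and the standard library are available. Lean on these libraries where they do the work, as an engineer would, in place of code of your own. Each camera call takes 0.05 s, during which the arm holds its last target. There are 200 camera calls.

## Working session

There is one attempt and no reset: what is moved stays moved. The work goes in short steps, Python scripts to look and compute and a tool call to move; the robot and the scene stay as the last step left them, time stands still between calls to the robot, and variables do not carry over. Pictures are saved under pics/ and viewed, at most 10 in all, crops included, and the job is handed in when it is done.

Besides the shell and the picture viewer there is one more tool, called as name(argument=value, ...) on one line, values as JSON. send_rows: Moves the arm, as the interface text tells. Its arguments: {"type":"object","properties":{"deltas":{"type":"array"},"squeeze":{"type":"number"}},"required":["deltas"]}

```bash
mkdir -p pics; ls; python3 - <<'E'
from rig import telemetry, optics
import cv2,numpy as np
s=telemetry.observe(); print(s['time_s'],s['position'],s['tool_rot'])
for n in ("scene","side"):
    d=optics.get_image(n); cv2.imwrite(f"pics/{n}0.png",d["image"][:,:,::-1]); np.save(f"{n}0.npy",d,allow_pickle=True)
    print(n,d["K"],d["k1"],d["rvec"],d["tvec"])
E
```

```text
pics
0.0 [5.49734994e-01 5.87256742e-05 2.55716816e-01] [[-7.49021987e-06  9.99998969e-01 -1.43584140e-03]
 [ 9.99999946e-01  7.96270013e-06  3.29056163e-04]
 [ 3.29067257e-04 -1.43583885e-03 -9.99998915e-01]]
scene [[479.46297262   0.         279.90086249]
 [  0.         479.46297262 215.88850738]
 [  0.           0.           1.        ]] -0.011564324626557114 [ 1.17467049 -1.95856919  1.2536513 ] [0.47169408 0.19559899 0.85482641]
side [[428.24357619   0.         281.86503238]
 [  0.         428.24357619 207.0267865 ]
 [  0.           0.           1.        ]] 0.03217813380026334 [ 2.14846699 -0.02575138 -0.00636372] [-0.54160573  0.17965807  0.96271017]
```

View pics/scene0.png

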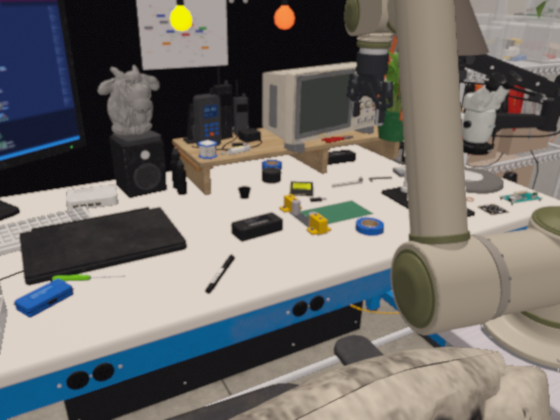

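View pics/side0.png

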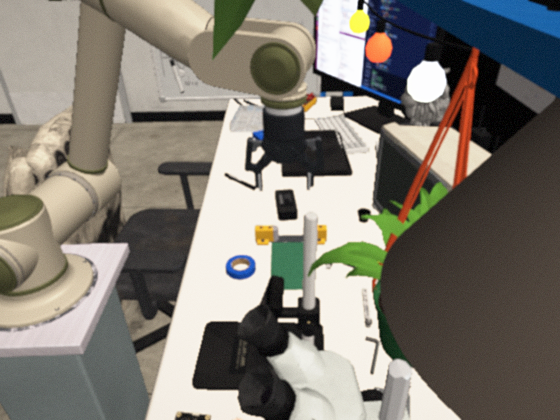

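Scene view: brick at about (258,226), jaws at (291,203) and (318,223), green field at (340,211), tape at (370,227), marker at (221,273). The side view shows the same layout: brick (287,204), jaws (266,235)/(320,234). Next I locate them roughly.

```bash
cat > h.py <<'E'
import cv2,numpy as np
from rig import telemetry, optics
def shot(n):
    s=telemetry.observe(); d=optics.get_image(n)
    if n=="wrist":
        T=np.eye(4);T[:3,:3]=s["tool_rot"];T[:3,3]=s["position"];T=T@np.array(d["hand_eye"]); R,c=T[:3,:3],T[:3,3]
    else:
        R=cv2.Rodrigues(np.array(d["rvec"],float))[0].T; c=-R@np.array(d["tvec"]).ravel()
    d["R"],d["c"]=R,c; return d
def cast(d,uv,z):
    p=cv2.undistortPoints(np.array(uv,float).reshape(-1,1,2),np.array(d["K"]),np.array([d["k1"],0,0,0,0.])).reshape(-1,2)
    r=np.c_[p,np.ones(len(p))]@d["R"].T
    return d["c"]+r*((z-d["c"][2])/r[:,2])[:,None]
E
python3 - <<'E'
from h import *
for n,px in (("scene",[(258,224),(291,200),(318,219),(340,211),(370,226),(221,273),(317,199)]),("side",[(287,202),(266,232),(320,231),(288,262),(240,266),(240,181)])):
    d=shot(n); print(n,np.hstack([cast(d,px,0),cast(d,px,.03)]).round(3)[:,[0,1,3,4]])
E
```

```text
scene [[0.593 0.275 0.539 0.302]
 [0.687 0.125 0.627 0.161]
 [0.55  0.124 0.498 0.16 ]
 [0.565 0.045 0.512 0.085]
 [0.457 0.029 0.411 0.07 ]
 [0.423 0.445 0.378 0.462]
 [0.66  0.056 0.603 0.095]]
side [[0.562 0.334 0.561 0.287]
 [0.503 0.19  0.505 0.149]
 [0.645 0.189 0.64  0.148]
 [0.557 0.067 0.557 0.032]
 [0.444 0.057 0.448 0.022]
 [0.417 0.464 0.422 0.411]]
```

send_rows(deltas=[[[0.04,0,-0.015,0,0,0,-1],[0.04,0,-0.015,0,0,0,-1],[0.04,0,-0.015,0,0,0,-1],[0.04,0,-0.015,0,0,0,-1],[0.04,0,-0.015,0,0,0,-1],[0.0,0,0,0,0,0,-1],[0.0,0,0,0,0,0,-1]]])

```text
time_s: 1.08
position: [0.5499, 0.1996, 0.3307]
tool_rot: [[0.0, 1.0, -0.001], [1.0, -0.0, -0.0], [-0.0, -0.001, -1.0]]
ft_force: [-0.1, -0.2, -0.1]
grip_width: 0.0003
gripper_force: 0.0
```

```bash
python3 - <<'E'
from h import *
d=shot("wrist"); cv2.imwrite("pics/w1.png",d["image"][:,:,::-1]); np.save("w1.npy",d,allow_pickle=True); print(d["c"],d["R"].round(2),telemetry.observe()["position"])
E
```

```text
[0.55005932 0.28140459 0.44979578] [[ 1.    0.   -0.  ]
 [ 0.   -0.95 -0.32]
 [-0.    0.32 -0.95]] [0.54995969 0.19920021 0.33070233]
```

View pics/w1.png

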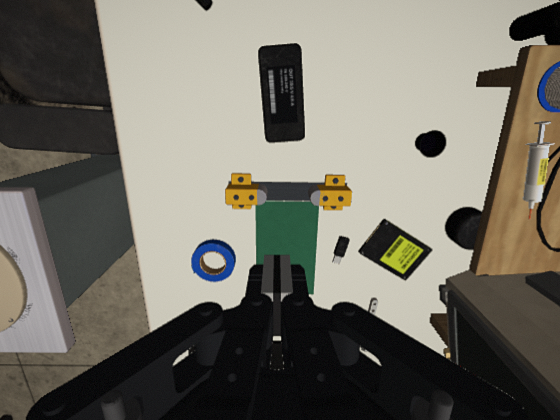

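Wrist view: brick centred at (283,92) slightly tilted, steel noses at (261,195)/(318,195), field x from 256 to 319, USB at (341,249), tape at (213,260), marker tip (203,2).

```bash
cat > m.py <<'E'
from h import *
def rect(P):
    c,(w,h),a=cv2.minAreaRect((P[:,:2]*1000).astype(np.float32))
    b=cv2.boxPoints((c,(w,h),a)); e=[b[1]-b[0],b[2]-b[1]]; l=max(e,key=np.linalg.norm); l=l*np.sign(l[1])
    return np.round(c,1),np.round(sorted((w,h)),1),round(float(np.degrees(np.arctan2(-l[0],l[1]))),2)
def pts(d):
    v,u=np.mgrid[:420,:560]; uv=np.c_[u.ravel(),v.ravel()].astype(float)
    p=cv2.undistortPoints(uv.reshape(-1,1,2),np.array(d["K"]),np.array([d["k1"],0,0,0,0.])).reshape(-1,2)
    z=d["range_z"].ravel()[:,None]
    return (d["c"]+(np.c_[p,np.ones(len(p))]*z)@d["R"].T).reshape(420,560,3)
def cont(mask):
    cs=cv2.findContours(mask.astype(np.uint8),cv2.RETR_EXTERNAL,cv2.CHAIN_APPROX_NONE)[0]
    return sorted(cs,key=cv2.contourArea,reverse=True)
def measure(d,ylo=.08,yhi=.42):
    W=pts(d); hsv=cv2.cvtColor(d["image"],cv2.COLOR_RGB2HSV)
    box=(W[...,0]>.46)&(W[...,0]<.68)&(W[...,1]>ylo)&(W[...,1]<yhi)&(d["range_z"]>0)
    dark=box&(hsv[...,2]<90)&(W[...,2]<.05)&(W[...,2]>.018)
    dark=cv2.morphologyEx(dark.astype(np.uint8),cv2.MORPH_CLOSE,np.ones((9,9)))
    c=cont(dark)[0].reshape(-1,2); print("brick top z",np.median(W[c[:,1],c[:,0],2]).round(4),rect(cast(d,c,.032)))
    y=(hsv[...,0]>18)&(hsv[...,0]<32)&(hsv[...,1]>130)&(hsv[...,2]>90)&(W[...,0]>.45)&(W[...,0]<.7)&(W[...,1]>.05)&(W[...,1]<.25)
    for c in cont(y)[:2]: print("jaw",rect(cast(d,c.reshape(-1,2),.03)), np.median(W[c[:,0,1],c[:,0,0],2]))
    st=(W[...,2]>.026)&(W[...,2]<.045)&(W[...,0]>.45)&(W[...,0]<.7)&(W[...,1]>.1)&(W[...,1]<.19)
    for c in cont(st)[:2]:
        P=cast(d,c.reshape(-1,2),.036)*1000; print("top of jaw x",P[:,0].min(),P[:,0].max(),"y",P[:,1].min(),P[:,1].max(),rect(P/1000))
    g=(hsv[...,0]>60)&(hsv[...,0]<90)&(hsv[...,1]>80)&(W[...,0]>.45)&(W[...,0]<.7)
    c=cont(g)[0].reshape(-1,2); P=cast(d,c,0)
    for lo,hi in ((.10,.12),(.07,.09)):
        q=P[(P[:,1]>lo)&(P[:,1]<hi),0]*1000; m=q.mean(); print("green x edges at",lo,q[q<m].mean(),q[q>m].mean())
    print("green top y",P[:,1].max())
E
python3 - <<'E'
from m import *
measure(np.load("w1.npy",allow_pickle=True).item())
E
```

```text
brick top z 0.032 (array([557.1, 297.2]), array([ 54.4, 118.4]), 4.31)
jaw (array([635.6, 153.7]), array([29.1, 46.4]), -89.94) 0.03612009556798196
jaw (array([497.6, 155.9]), array([30.5, 45.5]), -89.97) 0.03609937176351008
top of jaw x 596.6771977767514 657.3954813801191 y 145.82483079680253 171.3764591741777 (array([627. , 158.6]), array([25.5, 60.7]), -89.95)
top of jaw x 475.45399402855315 534.9567384562669 y 147.26855197201223 174.19076969284245 (array([505.4, 160.9]), array([26.4, 59.2]), 87.97)
green x edges at 0.1 517.1080306626698 614.9182762874872
green x edges at 0.07 516.4713320217365 614.4445534912402
green top y 0.14062759049375592
```

```bash
python3 - <<'E'
from m import *
d=np.load("w1.npy",allow_pickle=True).item(); W=pts(d); h=np.array([.5499,.1992,.3307])
P=W[250:300,255:305].reshape(-1,3); P=P[(P[:,2]>.2)]
print("tips lowest z below TCP",.3307-np.percentile(P[:,2],[0,1,5,20]), P[:,:2].min(0),P[:,:2].max(0), telemetry.observe()["q"])
E
```

```text
tips lowest z below TCP [0.02080106 0.01936864 0.0160653  0.00984405] [0.53916474 0.20448598] [0.56362903 0.28140459] [ 8.32825243e+00  2.33249904e+01  5.97738488e+01 -1.46188484e-02
  9.69711846e+01  8.37324106e+00]
```

send_rows(deltas=[[[0.0327,-0.0183,0,0,0,0,1],[0.0327,-0.0183,0,0,0,0,1],[0.0326,-0.0184,0,0,0,0,1],[0,0,0.02,0,0,-0.1724,1],[0,0,0.02,0,0,-0.1724,1],[0,0,0.02,0,0,-0.1724,1],[0,0,0.02,0,0,-0.1724,1],[0,0,0.02,0,0,-0.1724,1],[0,0,0.02,0,0,-0.1724,1],[0,0,0.02,0,0,-0.1724,1],[0,0,0.02,0,0,-0.1724,1],[0,0,0.02,0,0,-0.1724,1]]])

```text
time_s: 2.62
position: [0.4952, 0.2968, 0.1503]
tool_rot: [[-1.0, 0.015, -0.001], [0.015, 1.0, -0.0], [0.001, -0.0, -1.0]]
ft_force: [0.4, 0.8, 0.9]
grip_width: 0.0855
gripper_force: 0.0
```

send_rows(deltas=[[[0,0,0.035,0,0,0,1],[0,0,0.035,0,0,0,1],[0,0,0.03,0,0,0,1],[0,0,0.015,0,0,-0.003,1],[0,0,0.007,0,0,0,1],[0,0,0,0,0,0,1]]])

```text
time_s: 3.38
position: [0.4953, 0.2979, 0.0297]
tool_rot: [[-1.0, 0.017, 0.0], [0.017, 1.0, 0.0], [-0.0, 0.0, -1.0]]
ft_force: [0.4, -0.4, 0.6]
grip_width: 0.0853
gripper_force: 0.0
```

```bash
python3 - <<'E'
from h import *
s=telemetry.observe(); print(s['position'],s['tool_rot'],s['ft_force'])
d=shot("wrist"); cv2.imwrite("pics/w2.png",d["image"][:,:,::-1])
E
```

```text
[0.495286   0.29786706 0.02965214] [[-9.99863138e-01  1.65381731e-02  4.39843323e-04]
 [ 1.65382380e-02  9.99863224e-01  1.44162224e-04]
 [-4.37398983e-04  1.51416727e-04 -9.99999893e-01]] [ 0.38144226 -0.37831162  0.64751414]
```

View pics/w2.png

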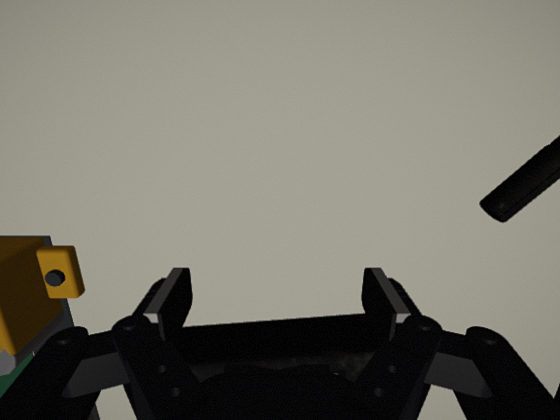

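Open fingers stand beside the brick (its edge at rows ~320–360), with the marker upper right at (500,210) and a jaw at left, both clear. Now a sideways push toward +x.

send_rows(deltas=[[[-0.008,0,0.005,0,0,0,1],[-0.006,0,0,0,0,0,1],[-0.004,0,0,0,0,0,1],[-0.004,0,0,0,0,0,1],[-0.004,0,0,0,0,0,1],[-0.003,0,0,0,0,0,1],[-0.002,0,0,0,0,0,1],[-0.002,0,0,0,0,0,1],[0,0,0,0,0,0,1]]])

```text
time_s: 4.55
position: [0.5283, 0.2974, 0.0243]
tool_rot: [[-1.0, 0.016, 0.001], [0.016, 1.0, 0.0], [-0.001, 0.0, -1.0]]
ft_force: [-0.2, -0.3, -0.9]
grip_width: 0.0852
gripper_force: 0.0
```

```bash
python3 - <<'E'
from m import *
s=telemetry.observe(); print(s['position'],s['ft_force'])
for n in("scene","side"):
    d=shot(n); W=pts(d); m=(abs(W[...,2]-.032)<.004)&(abs(W[...,0]-.56)<.06)&(abs(W[...,1]-.3)<.08)
    cs=cont(m)
    if cs: print(n,rect(cast(d,cs[0].reshape(-1,2),.032)))
E
```

```text
[0.52825241 0.29741872 0.02431774] [-0.18426605 -0.29142485 -0.93407261]
scene (array([557.7, 275.1]), array([77. , 89.2]), -18.36)
side (array([559.1, 289. ]), array([ 70. , 119.4]), -2.33)
```

send_rows(deltas=[[[0.025,0,0,0,0,0,1],[0,0,-0.05,0,0,0,1],[0,0,-0.05,0,0,0,1],[0,0,-0.03,0,0,0.1748,-1],[0,0,-0.03,0,0,0.1748,-1],[0,0,-0.03,0,0,0.1748,-1],[0,0,-0.03,0,0,0.1748,-1],[0,0,-0.03,0,0,0.1748,-1],[0,0,-0.03,0,0,0.1748,-1],[0,0,-0.03,0,0,0.1748,-1],[0,0,0,0,0,0.1748,-1],[0,0,0,0,0,0.1748,-1]]])

```text
time_s: 6.15
position: [0.503, 0.2978, 0.3346]
tool_rot: [[0.024, 1.0, 0.001], [1.0, -0.024, 0.0], [0.0, 0.001, -1.0]]
ft_force: [-0.7, -0.1, 0.1]
grip_width: 0.0001
gripper_force: 0.0
```

send_rows(deltas=[[[-0.04,0.03,0,0,0,0,-1],[-0.04,0.03,0,0,0,0,-1],[0,0,0,0,0,0,-1],[0,0,0,0,0,0,-1]]])

```text
time_s: 6.65
position: [0.5613, 0.217, 0.3343]
tool_rot: [[0.019, 1.0, -0.0], [1.0, -0.019, 0.0], [0.0, -0.0, -1.0]]
ft_force: [-0.6, 0.6, 0.3]
grip_width: 0.0001
gripper_force: 0.0
```

```bash
python3 - <<'E'
from m import *
s=telemetry.observe(); print(s['position'],s['tool_rot'])
d=shot("wrist"); np.save("w3.npy",d,allow_pickle=True); cv2.imwrite("pics/w3.png",d["image"][:,:,::-1]); measure(d)
E
```

```text
[0.5612549  0.21701595 0.3343179 ] [[ 1.87635161e-02  9.99823945e-01 -9.77305892e-05]
 [ 9.99823918e-01 -1.87634908e-02  2.52778519e-04]
 [ 2.50900249e-04 -1.02456394e-04 -9.99999963e-01]]
brick top z 0.0321 (array([567. , 294.5]), array([ 54.4, 117.1]), -0.94)
jaw (array([635.5, 154.1]), array([28.4, 46.3]), 88.96) 0.035395235994612584
jaw (array([497.8, 156.6]), array([28.4, 46.2]), 88.95) 0.036128889704222206
top of jaw x 475.46698605591246 535.0454362258987 y 147.31474131446367 174.43889093439566 (array([505.3, 160.8]), array([26.3, 59.4]), 88.95)
top of jaw x 597.9885607182936 657.2862047098754 y 146.47756136134342 172.15474512193117 (array([627.7, 159.4]), array([24.8, 59.6]), 88.96)
green x edges at 0.1 517.9672941032248 614.513789750057
green x edges at 0.07 516.6131638677105 614.1510203644016
green top y 0.1408714027565001
```

View pics/w3.png

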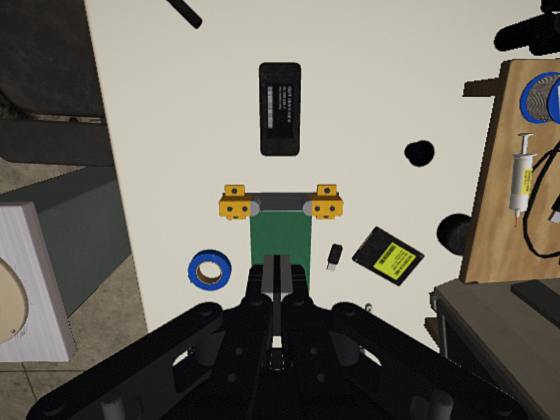

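Brick at (281,109), now straight with the gap; jaws, tape, USB and marker unmoved. Check the finger profile before going between the jaws.

```bash
python3 - <<'E'
from m import *
d=np.load("w3.npy",allow_pickle=True).item(); W=pts(d)-np.array([.5613,.217,.3343]); P=W[d["range_z"]>0].reshape(-1,3)
P=P[(abs(P[:,0])<.12)&(abs(P[:,1])<.07)]
for a in range(-30,90,8):
    q=P[(P[:,2]*1e3>=a)&(P[:,2]*1e3<a+8)]
    if len(q)>5: print("above TCP",a,"x",(q[:,0].min()*1e3).round(),(q[:,0].max()*1e3).round(),"y max",(q[:,1].max()*1e3).round(), len(q))
E
```

```text
above TCP -22 x -12.0 13.0 y max 10.0 195
above TCP -14 x -13.0 14.0 y max 11.0 449
above TCP -6 x -13.0 14.0 y max 11.0 531
above TCP 2 x -13.0 14.0 y max 11.0 547
above TCP 10 x -18.0 18.0 y max 12.0 707
above TCP 18 x -32.0 34.0 y max 14.0 1797
above TCP 26 x -39.0 39.0 y max 14.0 4975
above TCP 34 x -45.0 45.0 y max 17.0 3969
above TCP 42 x -52.0 53.0 y max 18.0 6168
above TCP 50 x -58.0 59.0 y max 18.0 8513
above TCP 58 x -62.0 62.0 y max 18.0 10813
above TCP 66 x -61.0 62.0 y max 21.0 3740
```

send_rows(deltas=[[[0.042,0.001,0,0,0,0,-0.6],[0.042,0.001,0,0,0,0,-0.6],[0.042,0.0015,0,0,0,0,-0.6],[0.042,0.001,0.02,0,0,0,-0.6],[0,0,0.05,0,0,0,-0.6],[0,0,0.05,0,0,0,-0.6],[0,0,0.05,0,0,0,-0.6],[0,0,0.05,0,0,0,-0.6],[0,0,0.04,0,0,0,-0.6],[0,0,0.025,0,0,0,-0.6],[0,0,0.012,0,0,0,-0.6],[0,0,0,0,0,0,-0.6]]])

```text
time_s: 8.2
position: [0.5686, 0.3852, 0.0373]
tool_rot: [[0.018, 1.0, -0.0], [1.0, -0.018, -0.0], [-0.0, -0.0, -1.0]]
ft_force: [0.3, -0.8, 1.0]
grip_width: 0.0169
gripper_force: 0.0
```

send_rows(deltas=[[[-0.008,0,0.003,0,0,0,-0.6],[-0.006,0,0,0,0,0,-0.6],[-0.004,0,0,0,0,0,-0.6],[-0.004,0,0,0,0,0,-0.6],[-0.006,0.0003,0,0,0,0,-0.6],[-0.006,0.0003,0,0,0,0,-0.6],[-0.006,0.0003,0,0,0,0,-0.6],[-0.006,0.0003,0,0,0,0,-0.6],[-0.006,0.0003,0,0,0,0,-0.6],[-0.006,0.0003,0,0,0,0,-0.6],[-0.004,0.0002,0,0,0,0,-0.6],[0,0,0,0,0,0,-0.6]]])

```text
time_s: 9.7
position: [0.5699, 0.3221, 0.0342]
tool_rot: [[0.019, 1.0, -0.001], [1.0, -0.019, -0.001], [-0.001, -0.0, -1.0]]
ft_force: [0.7, 0.8, -0.2]
grip_width: 0.0172
gripper_force: 0.0
```

```bash
python3 - <<'E'
from h import *
d=shot("side"); 
im=cv2.resize(d["image"][150:300,200:380,::-1],None,fx=4,fy=4,interpolation=cv2.INTER_CUBIC); cv2.imwrite("pics/s2.png",im)
E
```

```text
(no output)
```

View pics/s2.png

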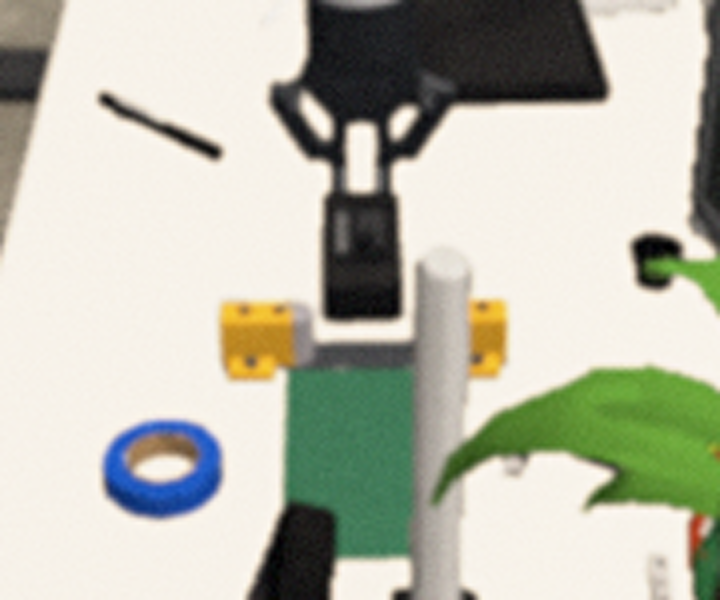

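Crop: brick (362,260) pointing at the gap between the jaws (x≈310 to 415+), front short of the jaws. I'll confirm alignment from above before entering.

send_rows(deltas=[[[0.012,0,0,0,0,0,-0.6],[0,0,-0.05,0,0,0,-0.6],[0,0,-0.05,0,0,0,-0.6],[0,0,-0.05,0,0,0,-0.8],[-0.02,0,-0.05,0,0,0,-1],[-0.04,0,-0.05,0,0,0,-1],[-0.04,0,-0.05,0,0,0,-1],[-0.04,0,0,0,0,0,-1],[0,0,0,0,0,0,-1],[0,0,0,0,0,0,-1]]])

```text
time_s: 11.0
position: [0.5675, 0.1974, 0.3316]
tool_rot: [[0.018, 1.0, -0.001], [1.0, -0.018, 0.0], [0.0, -0.001, -1.0]]
ft_force: [-0.6, -0.4, 0.8]
grip_width: 0.0002
gripper_force: 0.0
```

```bash
python3 - <<'E'
from m import *
s=telemetry.observe(); print(s['position'],s['tool_rot'])
d=shot("wrist"); np.save("w4.npy",d,allow_pickle=True); measure(d,.18)
E
```

```text
[0.56752357 0.19739534 0.33159462] [[ 1.81354104e-02  9.99835249e-01 -7.63042638e-04]
 [ 9.99835532e-01 -1.81353101e-02  1.38253279e-04]
 [ 1.24392487e-04 -7.65424422e-04 -9.99999699e-01]]
brick top z 0.0323 (array([567.9, 249.9]), array([ 54.3, 117. ]), -1.0)
jaw (array([635.5, 154. ]), array([30.5, 46. ]), 89.01) 0.03592954063151799
jaw (array([497.6, 155.7]), array([29., 46.]), 89.0) 0.036166913678792656
top of jaw x 475.53462834170773 534.927793347439 y 147.28797229935338 173.52809192718954 (array([505.2, 160.3]), array([25.5, 59.3]), 88.99)
top of jaw x 597.9611744817896 657.2992743938864 y 146.5140422292919 172.70384341213762 (array([627.7, 159.7]), array([25.4, 59.5]), 89.01)
green x edges at 0.1 517.1251199103494 615.1591499629865
green x edges at 0.07 517.2703059387486 613.9762676662373
green top y 0.14200269313119185
```

send_rows(deltas=[[[0.045,0,0,0,0,0,-0.6],[0.045,0,0,0,0,0,-0.6],[0.05,-0.0006,0,0,0,0,-0.6],[0,0,0.05,0,0,0,-0.6],[0,0,0.05,0,0,0,-0.6],[0,0,0.05,0,0,0,-0.6],[0,0,0.05,0,0,0,-0.6],[0,0,0.05,0,0,0,-0.6],[0,0,0.03,0,0,0,-0.6],[0,0,0.017,0,0,0,-0.6],[0,0,0,0,0,0,-0.6]]])

```text
time_s: 12.42
position: [0.5692, 0.3371, 0.0341]
tool_rot: [[0.018, 1.0, -0.002], [1.0, -0.018, -0.001], [-0.001, -0.002, -1.0]]
ft_force: [-0.9, 0.4, 1.1]
grip_width: 0.0167
gripper_force: 0.0
```

send_rows(deltas=[[[-0.008,0,0,0,0,0,-0.6],[-0.005,0,0,0,0,0,-0.6],[-0.003,0,0,0,0,0,-0.6],[-0.005,0,0,0,0,0,-0.6],[-0.005,0,0,0,0,0,-0.6],[-0.005,0,0,0,0,0,-0.6],[-0.005,0,0,0,0,0,-0.6],[-0.005,0,0,0,0,0,-0.6],[-0.005,0,0,0,0,0,-0.6],[-0.005,0,0,0,0,0,-0.6],[-0.005,0,0,0,0,0,-0.6],[-0.005,0,0,0,0,0,-0.6]]])

```text
time_s: 13.92
position: [0.5685, 0.2752, 0.0349]
tool_rot: [[0.019, 1.0, -0.0], [1.0, -0.019, -0.0], [-0.0, -0.0, -1.0]]
ft_force: [0.3, 0.8, 0.7]
grip_width: 0.0171
gripper_force: 0.9
```

send_rows(deltas=[[[-0.005,0,0,0,0,0,-0.6],[-0.006,0,0,0,0,0,-0.6],[-0.006,0,0,0,0,0,-0.6],[-0.006,0,0,0,0,0,-0.6],[-0.006,0,0,0,0,0,-0.6],[-0.006,0,0,0,0,0,-0.6]]])

```text
time_s: 14.68
position: [0.5678, 0.2401, 0.0349]
tool_rot: [[0.019, 1.0, -0.0], [1.0, -0.019, -0.0], [-0.0, -0.0, -1.0]]
ft_force: [-0.0, 0.8, 0.5]
grip_width: 0.0169
gripper_force: 0.8
```

send_rows(deltas=[[[-0.006,0,0,0,0,0,-0.6],[-0.006,0,0,0,0,0,-0.6],[-0.006,0,0,0,0,0,-0.6],[-0.006,0,0,0,0,0,-0.6],[-0.006,0,0,0,0,0,-0.6],[-0.006,0,0,0,0,0,-0.6],[-0.006,0,0,0,0,0,-0.6],[-0.006,0,0,0,0,0,-0.6],[-0.006,0,0,0,0,0,-0.6],[-0.006,0,0,0,0,0,-0.6]]])

```text
time_s: 15.92
position: [0.5667, 0.1802, 0.0349]
tool_rot: [[0.019, 1.0, -0.0], [1.0, -0.019, -0.0], [-0.0, -0.0, -1.0]]
ft_force: [0.5, 1.4, -0.8]
grip_width: 0.0171
gripper_force: 0.7
```

```bash
python3 - <<'E'
from h import *
d=shot("side"); 
im=cv2.resize(d["image"][150:300,200:380,::-1],None,fx=4,fy=4,interpolation=cv2.INTER_CUBIC); cv2.imwrite("pics/s3.png",im)
E
```

```text
(no output)
```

View pics/s3.png

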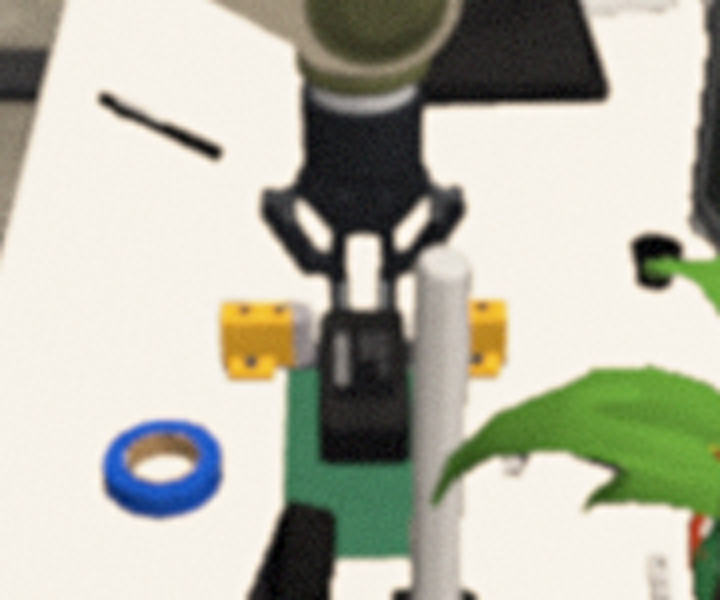

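The brick is straight, halfway through the gap (front edge at (365,460) on the green), fingers clear of the jaws.

send_rows(deltas=[[[-0.006,0,0,0,0,0,-0.6],[-0.006,0,0,0,0,0,-0.6],[-0.006,0,0,0,0,0,-0.6],[-0.006,0,0,0,0,0,-0.6],[-0.006,0,0,0,0,0,-0.6],[-0.006,0,0,0,0,0,-0.6],[-0.005,0,0,0,0,0,-0.6],[-0.004,0,0,0,0,0,-0.6],[-0.003,0,0,0,0,0,-0.6],[-0.002,0,0,0,0,0,-0.6],[0,0,0,0,0,0,-0.6]]])

```text
time_s: 17.35
position: [0.5658, 0.1304, 0.035]
tool_rot: [[0.019, 1.0, 0.0], [1.0, -0.019, -0.0], [-0.0, 0.0, -1.0]]
ft_force: [-0.7, 0.7, -0.2]
grip_width: 0.0174
gripper_force: 0.0
```

send_rows(deltas=[[[0.008,0,0,0,0,0,-0.6],[0.004,0,0,0,0,0,-0.6],[0,0,-0.03,0,0,0,-0.6],[0,0,-0.05,0,0,0,-0.6],[0,0,-0.05,0,0,0,-0.6],[0,0,-0.05,0,0,0,-0.6],[0,0,-0.05,0,0,0,-0.6],[-0.04,0,-0.05,0,0,0,-1],[-0.04,0,0,0,0,0,-1],[-0.04,0,0,0,0,0,-1],[0,0,0,0,0,0,-1],[0,0,0,0,0,0,-1]]])

```text
time_s: 18.85
position: [0.5637, 0.0242, 0.3137]
tool_rot: [[0.018, 1.0, -0.0], [1.0, -0.018, 0.0], [0.0, -0.0, -1.0]]
ft_force: [-0.2, 0.5, -0.6]
grip_width: 0.0001
gripper_force: 0.0
```

```bash
python3 - <<'E'
from m import *
s=telemetry.observe(); print(s['position'],s['ft_force'])
d=shot("wrist"); cv2.imwrite("pics/w5.png",d["image"][:,:,::-1])
try: measure(d,-.05,.14)
except Exception as e: print(e)
E
```

```text
[0.56373547 0.02417837 0.31371679] [-0.2436175   0.49083695 -0.56657151]
brick top z 0.0314 (array([563.8,  58.6]), array([ 54.7, 118.1]), -1.03)
jaw (array([635.4, 164.7]), array([34. , 46.2]), 89.08) 0.03695450119578958
jaw (array([497.5, 166. ]), array([34. , 45.2]), 88.91) 0.03682408773597301
top of jaw x 597.0739308488168 657.335794622548 y 144.7433025475582 170.3311559105951 (array([627.2, 157.5]), array([25.1, 60.3]), 89.08)
top of jaw x 475.18904835107156 535.8125755974941 y 146.7746556682278 171.7064014348363 (array([505.5, 159.1]), array([24. , 60.6]), 88.91)
green x edges at 0.1 517.1053141608752 614.1779568691289
green x edges at 0.07 516.8288939645905 614.6866081215659
green top y 0.14310337437341927
```

View pics/w5.png

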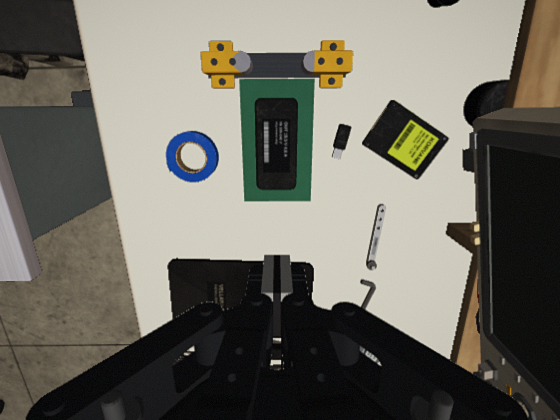

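The brick (276,143) lies wholly on the green field (241–313, 80–200), past the jaws. The tape (192,156) and USB stick (341,140) have not moved, and the hand is clear.

```bash
python3 -c "
from rig import env
print(env.close_job())"
```

```text
the job is handed in; nothing more can be done
None
```

The brick went lengthwise through the gauge gap with no sign of jamming and now lies centred on the green field; the tape, USB stick and marker were not touched, the hand is clear, and I handed the job in at about 19 s.

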